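Set the card trimmer's size slide and clamp screw

ROBOT

A 6-joint arm with a two-finger parallel gripper is mounted at the origin on the work surface. World frame = base frame: x ahead of the robot, y to its left, z up, the work surface at z = 0. Lengths are in m, angles in rad, forces in N, time in s.
With the tool pointing down it reaches from about 0.325 to 0.925 m from the base axis. Payload 3.1 kg.
Tool frame: the origin (TCP) lies at the very end of the fingers, on their centre line; the grasp point (between the pads) lies 19 mm behind it (r.grip_point_offset is the distance from the TCP to the grasp point, in m); z points along the fingers, y is the line along which they close (so a half turn about z gives the same grasp; the last joint's range is limited). The gripper opens to 85 mm and grips with 20 to 120 N. Pads are 22 mm wide; open, the fingers measure 114 mm over their backs; the gripper's body (76 mm by 85 mm) begins 54 mm behind the grasp point. The pads swing forward as they close: fully open they stand 13 mm farther back than shut.
Start: joints at [1.161, 0.217, 1.613, -0, 1.311, -0.112], TCP at [0.183, 0.598, 0.231] pointing down, gripper open.
Joint ranges: [-2.75, 2.75], [-0.78, 2.1], [0.31, 2.55], [-1.13, 4.27], [0.13, 2.63], [-2.58, 2.58]. Speed limits (rad/s): [2.79, 2.79, 3.14, 3.14, 3.14, 3.14].

INTERFACE

Orientations are given as a unit quaternion [w, x, y, z].
In Python, from bench import r, kin, status, read_camera, camera_model, sign_off gives the robot as it stands. Calls block until the motion is done:
- r.reach(position, orientation): joint-space move of the TCP to a pose.
- r.movel(position, rotation=None, v=0.15, force_limit=None): straight line of the TCP; rotation=None keeps the orientation; v is the mean speed in m/s. With force_limit (N) it stops when the force on the tool has changed by that much, and returns True; else False.
- r.goto_joints(angles): joint-space move.
- r.move_gripper(opening, grip_force=None): finger opening in m; grip_force is the grip in N (None keeps the last); returns when the fingers have stopped.
- r.dwell(seconds).
- kin.ik(position, orientation): joint angles nearest the present ones, or None.
- status.observe(): the state.
- read_camera(name): name is "scene" or "side" or "wrist"; returns (picture, depth): 480x640x3 uint8, blue, green, red; 480x640 float32, m along the optical axis (not along the pixel's ray), 0 where there is no reading.
- camera_model(name): a dict with "fx", "fy", "cx", "cy" (pixels), "D" ([k1, k2, p1, p2, k3] as OpenCV has them; the pictures are not rectified), "eye" and "attitude" of the camera in the world; the wrist camera has in their place "hand_eye" (4x4, takes a point from camera to tool coordinates, whose origin is the TCP and whose axes are the flange's). Camera axes: x right, y up, looking along -z (the intrinsics and any distortion apply to the point x, -y, -z); pixel columns grow to the right and rows downward; lengths in m; the calibration is good to about 2 mm. A picture is of the moment at which its call begins: read the wrist's pose just before it. camera_model takes no time and is no camera call.
A pose or a line that the arm cannot do raises r.MotionError and nothing moves.
- sign_off(): hands the job in; it is judged then, once.
The state is a dict: "time_s": time; "joint_pos": joint angles; "qd": joint speeds; "joint_efforts": joint torques, N m; "tool_pos": TCP position; "eef_rot": TCP orientation; "force": force on the tool from outside, world axes, zero at the start; "torque": the same for the moment, N m; "finger_gap": finger opening in m; "grip_force": force on a finger pad.
Only numpy, scipy, OpenCV 4.12 (cv2) and the standard library are available. Lean on these libraries where they do the work, as an engineer would, in place of code of your own. Each camera call takes 0.05 s, during which the arm holds its last target. There are 200 camera calls.

TASK

Set up the card trimmer for the next batch of game tiles: push the blue size slide fully home against its end stop, away from the clamp bar. Then screw the red thumbscrew on the clamp bar down (clockwise from above) until it seats, back it off a quarter turn so that the card can just pass, and finish still gripping the thumbscrew there so that it cannot creep. Leave the other things on the table and the trimmer where they are.

Things in the scene. Friction and masses are not known exactly. Their poses are not given: they have to be found in the camera images.
- trimmer: Card trimmer, fixed: grey bed 220 (x) x 360 (y) x 18 mm with a green ruled top; origin at the centre of its underside, z up. In its frame: aluminium track along y at x = 0, top at z = 24 mm; dark end stop at y = -150 mm, 60 x 14 mm, top at z = 30 mm; aluminium clamp bar 32 mm wide along x at y = +100 mm, top at z = 36 mm. Turned up to 35 degrees.
- slide_top (a point): Centre of the top of the blue size slide's grip: upright block 26 (trimmer x) x 14 (trimmer y) x 36 mm high, on a flat steel foot 50 x 26 x 8 mm that rides on the track. At trimmer x = 0, y = -20 mm minus the joint value, z = 68.5 mm. Axes as the trimmer's.
- slide (a joint): Travel of the size slide in m along the trimmer's -y, away from the clamp bar: 0 nearest the bar, 0.100 against the end stop. Needs about 2 N to move and stays where it is left.
- screw_grip (a point): On the thumbscrew's vertical axis at the height to grip: trimmer x = 0, y = 100, z = 68 mm. Red upright wing 44 mm long, 12 mm thick, z = 51 to 83 mm, centred on the axis, lengthwise along the point's x axis, which turns with the screw (white mark on top of its +x end). Below: steel hub 22 mm across, dark boss 28 mm across, its top at z = 42 mm. Height does not change in turning.
- screw (a joint): Thumbscrew angle in rad; grows as it is turned down, clockwise from above. At 0 the wing's +x end points along the trimmer's +x; at angle a it is turned by -a about the trimmer's z. Seats on a hard stop at 4.00. Starts 1.0 to 2.4 rad short of it, takes 0.06 N m to turn, stays where it is left.
- tile: Loose light green tile 50 x 50 x 8 mm lying flat on the trimmer's bed beside the track, on its +x side; origin at the centre of its underside. Leave it.
- tube: Black paint tube standing on its cap, 48 mm across, 145 mm high, on the table beyond the trimmer's +x side; origin at the centre of its underside. Leave it.
- jar: White paint jar with a green lid, 64 mm across, 85 mm high, beyond the trimmer's +x side (it and the tube may swap places); origin at the centre of its underside. Leave it.
- scissors: Scissors with bright green handles, lying flat on the table on the trimmer's -x side, about 185 mm long along their x, 80 mm wide, 10 mm high; origin at the pivot, on the table. Leave them.
- tree: Dark brown model tree, 84 mm across the foot, about 205 mm high with two branches, on a green mat to the robot's left; origin at the centre of its underside. Leave it.
- brushcup: Blue cup 76 mm across and 95 mm high with brushes up to 190 mm high, to the robot's right; origin at the centre of its underside. Leave it.
- gluestick: Yellow glue stick standing upright, 30 mm across, 95 mm high, to the robot's right; origin at the centre of its underside. Leave it.

How it is judged:
By the outcome, as a careful person would: the job done as asked, in the order asked, and still so for the second after the job is handed in, while the arm keeps its last pose, push and grip.
It also fails if it takes over 64 s, if anything falls off the work surface, if the arm or the gripper's body presses on something with over 40 N, if the wrist force passes 120 N, or if a joint passes its speed limit or range.

## Working session

There is one attempt and no reset: what is moved stays moved. The work goes in short steps, each a Python script; the robot and the scene stay as the last script left them, time stands still between calls to the robot, and variables do not carry over. Pictures are saved under pics/ and viewed, at most 10 in all, crops included, and the job is handed in when it is done.

```bash
ls; mkdir -p pics; python3 - <<'E'
from bench import *
import cv2
for n in ("scene","side"):
    p,d=read_camera(n); cv2.imwrite(f"pics/{n}0.png",p)
    import numpy as np; np.savez(f"{n}0.npz",p=p,d=d); print(n,camera_model(n))
print(camera_model("wrist")); print(status.observe())
E
```

```text
pics
scene {'fx': 466.9211880943919, 'fy': 466.9211880943919, 'cx': 311.9843847531321, 'cy': 244.52777696544945, 'D': array([-0.00542795,  0.        ,  0.        ,  0.        ,  0.        ]), 'eye': array([0.99429938, 0.4579898 , 1.05206956]), 'attitude': array([0.34849884, 0.10052803, 0.24473822, 0.89919179])}
side {'fx': 518.1201329805189, 'fy': 518.1201329805189, 'cx': 329.15044273964656, 'cy': 232.06282431488063, 'D': array([-0.01701624,  0.        ,  0.        ,  0.        ,  0.        ]), 'eye': array([-0.09571947, -0.78191103,  0.64996335]), 'attitude': array([ 0.80902168,  0.48139172, -0.18252144, -0.2836051 ])}
{'fx': 418.6940746056855, 'fy': 418.6940746056855, 'cx': 318.9145601010893, 'cy': 245.14863306579235, 'D': array([-0.08464093,  0.        ,  0.        ,  0.        ,  0.        ]), 'hand_eye': array([[-7.25273727e-04,  9.64284908e-01,  2.64866173e-01,
         6.74601990e-02],
       [ 9.99999004e-01,  3.78689738e-04,  1.35958549e-03,
        -1.02610549e-04],
       [ 1.21072567e-03,  2.64866895e-01, -9.64284223e-01,
        -1.41542665e-01],
       [ 0.00000000e+00,  0.00000000e+00,  0.00000000e+00,
         1.00000000e+00]])}
{'time_s': 0.1, 'joint_pos': array([ 1.16081815e+00,  2.17697031e-01,  1.61475730e+00,  1.94491233e-05,
        1.31131775e+00, -1.12196878e-01]), 'qd': array([-0.00177401, -0.00110781, -0.00439384,  0.00108699, -0.00045186,
       -0.00100769]), 'joint_efforts': array([-2.98507730e-04, -3.98076653e+01, -3.04971349e+01, -2.02311790e-04,
        4.29232765e-03, -1.90383253e-05]), 'tool_pos': array([0.18305424, 0.59683028, 0.23009605]), 'eef_rot': array([-2.90366965e-04,  1.48343535e-01,  9.88935290e-01, -1.05035694e-03]), 'force': array([-1.01109539, -0.25629332, -0.62901549]), 'torque': array([ 0.0321504 , -0.03751848, -0.02514373]), 'grip_force': 0.0, 'finger_gap': 0.0855689655732921}
```

View pics/scene0.png

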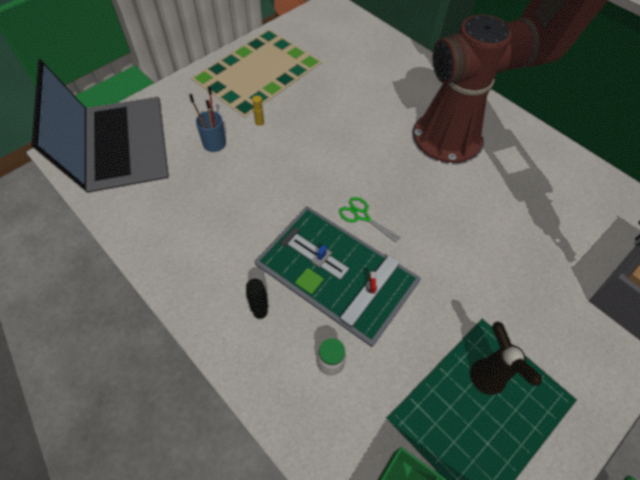

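View pics/side0.png

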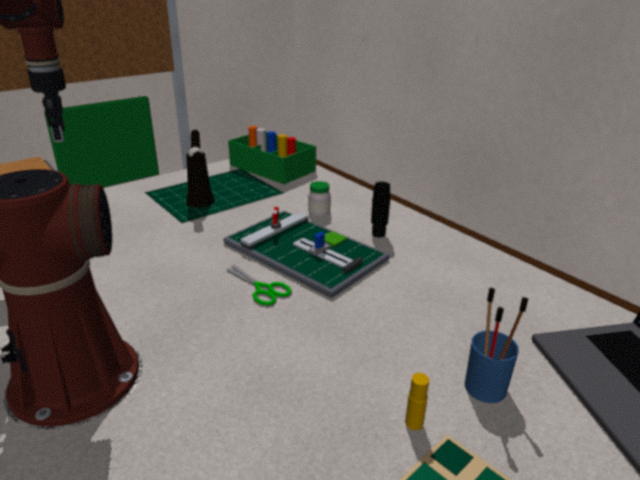

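The scene view shows the trimmer with bed corners near (308,208), (257,263), (373,345) and (419,279). The slide is at (322,252), the screw at (372,282), the jar at (332,352) and the tube at (258,297). The side view agrees.

```bash
cat > h.py <<'E'
from bench import *
import numpy as np, cv2
from scipy.spatial.transform import Rotation as R
def q2R(q): return R.from_quat(q,scalar_first=True)
def campose(n,st=None):
    m=camera_model(n)
    if n=="wrist":
        T=np.eye(4);T[:3,:3]=q2R(st['eef_rot']).as_matrix();T[:3,3]=st['tool_pos'];T=T@m['hand_eye']
        return m,T[:3,:3],T[:3,3]
    return m,q2R(m['attitude']).as_matrix(),np.array(m['eye'])
def K(m): return np.array([[m['fx'],0,m['cx']],[0,m['fy'],m['cy']],[0,0,1.]])
def onplane(px,z,mp):
    m,Rm,e=mp
    u=cv2.undistortPoints(np.array(px,float).reshape(-1,1,2),K(m),m['D']).reshape(-1,2)
    d=np.c_[u[:,0],-u[:,1],-np.ones(len(u))]@Rm.T
    return e+d*((z-e[2])/d[:,2])[:,None]
def project(P,mp):
    m,Rm,e=mp
    c=(np.atleast_2d(P)-e)@Rm
    c=c*[1,-1,-1]
    return cv2.projectPoints(c,np.zeros(3),np.zeros(3),K(m),m['D'])[0].reshape(-1,2)
def down(yaw): # tool x axis at world yaw, z down
    return (R.from_euler('z',yaw)*R.from_euler('x',np.pi)).as_quat(scalar_first=True)
E
python3 - <<'E'
from h import *
mp=campose("scene"); d=np.load("scene0.npz")['d']
c=onplane([(308,208),(257,263),(373,345),(419,279)],.018,mp)
print(c.round(3), [np.linalg.norm(c[i]-c[(i+1)%4]).round(3) for i in range(4)], c.mean(0))
# trimmer +y: slide -> clamp bar
v=(c[2]+c[3]-c[0]-c[1]);a=np.arctan2(v[1],v[0])-np.pi/2;print("yaw",a)
print("slide",onplane([(322,248)],.0685,mp),"screw",onplane([(373,277)],.083,mp))
print("jar",onplane([(332,351)],.085,mp),"tube base",onplane([(262,315)],.0,mp),"tube top",onplane([(256,286)],.145,mp))
E
```

```text
[[ 0.502 -0.079  0.018]
 [ 0.711 -0.04   0.018]
 [ 0.649  0.304  0.018]
 [ 0.443  0.264  0.018]] [np.float64(0.212), np.float64(0.349), np.float64(0.21), np.float64(0.348)] [0.57614471 0.11222069 0.018     ]
yaw 0.1749264100457073
slide [[0.58099248 0.05841274 0.0685    ]] screw [[0.5526479  0.20069917 0.083     ]]
jar [[0.7453461  0.26405302 0.085     ]] tube base [[0.78650147 0.06969543 0.        ]] tube top [[0.78247257 0.06325077 0.145     ]]
```

```bash
python3 - <<'E'
from h import *
print("tree",onplane([(490,380)],.0,campose("scene")), onplane([(195,203)],0,campose("side")))
s=status.observe(); r.movel(s['tool_pos']+[0,0,.12],v=.3)
C=np.array([.576,.112]);a=.175
p=C+R.from_euler('z',a).as_matrix()[:2,:2]@[0,.01]
r.reach([*p,.30],down(a+np.pi/2))
s=status.observe(); print(s['time_s'],s['tool_pos'],s['joint_pos'].round(3))
np.savez("w1st.npz",tool_pos=s['tool_pos'],eef_rot=s['eef_rot'])
p,d=read_camera("wrist"); cv2.imwrite("pics/w1.png",p); np.savez("w1.npz",p=p,d=d)
E
```

```text
tree [[0.50730483 0.53456594 0.        ]] [[0.49004486 0.53138637 0.        ]]
2.8583 [0.57411111 0.12285044 0.30013033] [ 0.091  0.088  1.629  0.     1.423 -0.085]
```

View pics/w1.png

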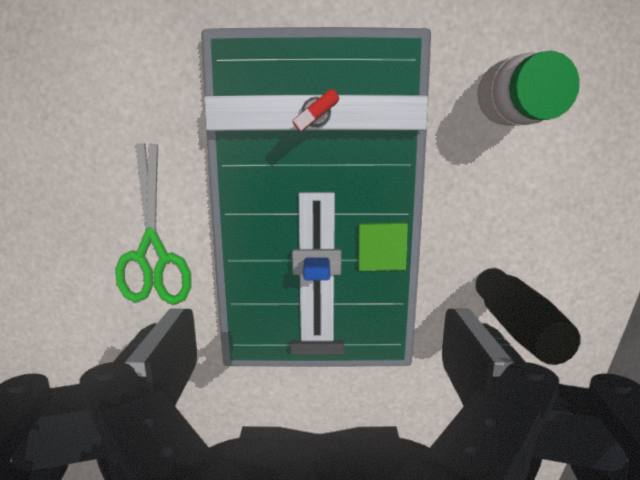

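The wrist view shows the whole trimmer: corners (204,30), (430,30), (411,363) and (226,363), and the slide top at (317,268). The wing's white end is near (300,122) and its red end near (334,94).

```bash
python3 - <<'E'
from h import *
st=dict(np.load("w1st.npz")); mp=campose("wrist",st)
c=onplane([(203,30),(430,30),(411,364),(225,364)],.018,mp)
print(c.round(3),[np.linalg.norm(c[i]-c[(i+1)%4]).round(3) for i in range(4)])
C=c.mean(0)[:2]; v=c[0]+c[1]-c[2]-c[3]; a=np.arctan2(v[1],v[0])-np.pi/2; print(C,a)
z=np.load("w1.npz");p=z['p'];hsv=cv2.cvtColor(p,cv2.COLOR_BGR2HSV)
Rt=R.from_euler('z',a).as_matrix()[:2,:2]
loc=lambda q:((q[:,:2]-C)@Rt)
blue=cv2.inRange(hsv,(105,150,60),(130,255,255)); blue[300:]=0; blue[:220]=0
ys,xs=np.nonzero(blue);print("blue bbox",xs.min(),xs.max(),ys.min(),ys.max())
print("blue top edge local",loc(onplane([(317,258),(317,280),(317,268)],.0685,mp)))
red=((hsv[...,0]<8)|(hsv[...,0]>172))&(hsv[...,1]>150)&(hsv[...,2]>80);red[180:]=0
ys,xs=np.nonzero(red);print("red",len(xs),xs.min(),xs.max(),ys.min(),ys.max())
w=loc(onplane([(300,122),(334,95)],.083,mp));print("wing",w,np.linalg.norm(w[0]-w[1]),w.mean(0)); dd=w[0]-w[1]
print("a",-np.arctan2(dd[1],dd[0]))
print("screw px expected",project(np.r_[C+Rt@[0,.1],.083],mp),"slide world",C+Rt@[0,-.054])
cv2.imwrite("pics/w1c.png",cv2.resize(p[75:290,270:365],None,fx=2.7,fy=2.7,interpolation=cv2.INTER_CUBIC))
E
```

```text
[[ 0.437  0.262  0.018]
 [ 0.649  0.3    0.018]
 [ 0.712 -0.047  0.018]
 [ 0.5   -0.085  0.018]] [np.float64(0.214), np.float64(0.353), np.float64(0.214), np.float64(0.353)]
[0.57451388 0.10747227] 0.17928363616794285
blue bbox 304 329 259 279
blue top edge local [[-0.00022359 -0.03290257]
 [-0.00032788 -0.05469392]
 [-0.00027049 -0.04272432]]
red 422 308 337 89 117
wing [[-0.01366725  0.08929959]
 [ 0.01439356  0.11071111]] 0.035296771881513575 [0.00036316 0.10000535]
a 2.489798073198732
screw px expected [[316.44701208 108.56363632]] slide world [0.58414342 0.0543378 ]
```

View pics/w1c.png

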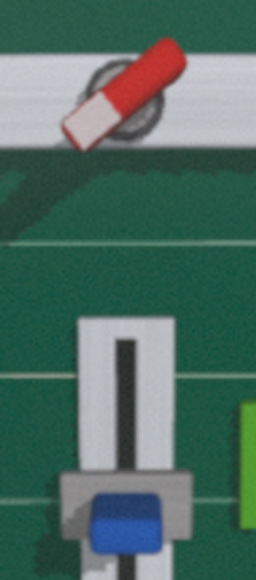

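The crop shows the blue top face at rows 258–270, so slide y ≈ −39 mm and joint ≈ 0.019. The wing's axis falls on (0, 100) mm as specified, and its angle is about 2.44 rad. Next I push the slide.

```bash
cat >> h.py <<'E'
C=np.array([.5745,.1075]); A=.179; Rt=R.from_euler('z',A).as_matrix()[:2,:2]
W=lambda x,y,z: np.r_[C+Rt@[x,y],z]
L=lambda p: (np.asarray(p)[:2]-C)@Rt
E
python3 - <<'E'
from h import *
r.move_gripper(0.0,30)
q=down(A+np.pi/2)
r.reach(W(0,.002,.12),q); r.movel(W(0,.002,.043),v=.12)
f0=status.observe()['force']
hit=r.movel(W(0,-.115,.043),v=.04,force_limit=12)
s=status.observe();print(hit,L(s['tool_pos']),s['tool_pos'][2],(s['force']-f0).round(1),s['time_s'])
E
```

```text
True [-0.00031389 -0.10238751] 0.04266650571390772 [-0.3  2.   1.3] 7.55
```

```bash
python3 - <<'E'
from h import *
f0=status.observe()['force']
hit=r.movel(W(0,-.112,.043),v=.02,force_limit=20)
s=status.observe();print(hit,L(s['tool_pos']),(s['force']-f0).round(1))
r.movel(W(0,-.085,.043),v=.08); r.movel(W(0,-.06,.14),v=.2)
r.move_gripper(.06,50)
r.reach(W(0,.04,.24),down(A+np.pi/2))
s=status.observe();mp=campose("wrist",s)
p,d=read_camera("wrist"); cv2.imwrite("pics/w2.png",p); print(s['time_s'])
print(project([W(0,-.12,.0685),W(0,-.113,.0685),W(0,.1,.083),W(0,-.143,.03)],mp))
np.savez("w2st.npz",tool_pos=s['tool_pos'],eef_rot=s['eef_rot'])
E
```

```text
True [-0.00101851 -0.10209991] [1.5 1.5 1.3]
10.2083
[[320.342366   400.10518013]
 [320.35237525 393.30359141]
 [320.73720486 140.20450075]
 [320.2226379  395.817199  ]]
```

View pics/w2.png

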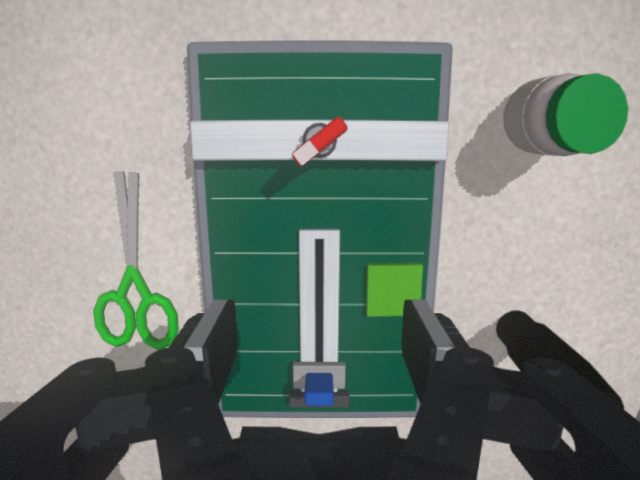

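```bash
python3 - <<'E'
from h import *
st=dict(np.load("w2st.npz")); mp=campose("wrist",st); print(st['tool_pos'],L(st['tool_pos']))
P=lambda *a:project([W(*a)],mp)[0].round(0)
print("bed",P(-.11,.18,.018),P(.11,.18,.018),P(.11,-.18,.018),P(-.11,-.18,.018))
print("bar",P(0,.116,.036),P(0,.084,.036),"stop top",P(0,-.143,.03),P(0,-.157,.03))
print("foot",P(0,-.107,.0325),P(0,-.133,.0325),"block top",P(0,-.113,.0685),P(0,-.127,.0685))
p=cv2.imread("pics/w2.png"); cv2.imwrite("pics/w2c.png",cv2.resize(p[345:425,270:370],None,fx=6,fy=6,interpolation=cv2.INTER_CUBIC))
E
```

```text
[0.56696927 0.14645364 0.23930501] [-0.00047488  0.03967206]
bed [185.  40.] [456.  40.] [426. 418.] [214. 418.]
bar [321. 118.] [321. 159.] stop top [320. 396.] [320. 408.]
foot [320. 365.] [320. 389.] block top [320. 393.] [320. 407.]
```

View pics/w2c.png

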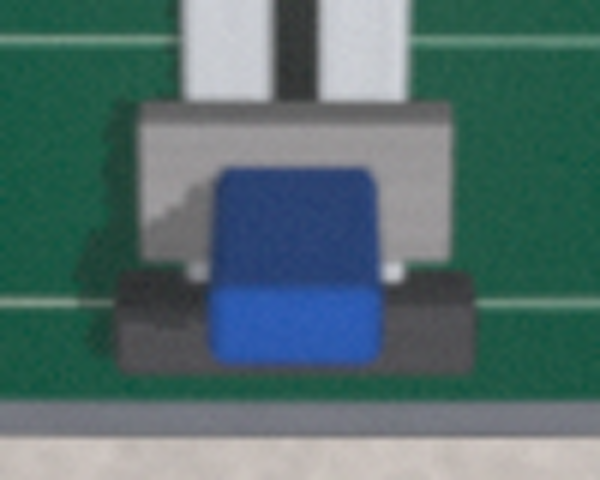

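The crop shows the slide's bright top at rows 392–405 and the foot ending at row 389. Both match the predicted home position (393–407 and 389), so the slide is home. Next I grip the thumbscrew.

```bash
python3 - <<'E'
from h import *
yaw=A-2.44+2*np.pi
q=down(yaw)
r.reach(W(0,.1,.15),q); r.movel(W(0,.1,.050),v=.12)
f0=status.observe(); print(f0['joint_pos'].round(3),L(f0['tool_pos']),f0['tool_pos'][2])
r.move_gripper(0.0,50); r.dwell(.3)
s=status.observe();print(s['finger_gap'],s['grip_force'],(s['force']-f0['force']).round(2),(s['torque']-f0['torque']).round(3),s['torque'].round(3),s['joint_pos'].round(3),s['time_s'])
E
```

```text
[ 0.236  0.365  1.801  0.     0.974 -2.215] [0.00094194 0.10007562] 0.050919833216894556
0.01138588648048026 71.58596207387745 [-2.71 -0.67  7.  ] [0.191 0.49  0.033] [ 0.174  0.48  -0.007] [ 2.360e-01  3.640e-01  1.800e+00  1.000e-03  9.760e-01 -2.215e+00] 13.9083
```

```bash
python3 - <<'E'
from h import *
s=status.observe(); q0=s['joint_pos'].copy(); 
t0=s['torque'][2]
log=[]
for dq in np.r_[.3,.7,1.1,1.35,np.arange(1.41,1.75,.03)]:
    q=q0.copy(); q[5]+=dq; r.goto_joints(q); r.dwell(.1)
    s=status.observe(); log.append((round(dq,3),round(s['joint_pos'][5]-q0[5],4),*s['torque'].round(3),s['force'].round(1),round(s['finger_gap'],4)))
    print(*log[-1])
    if abs(s['torque'][2]-t0)>.35: break
print(s['time_s'],L(s['tool_pos']))
np.save("q0.npy",q0)
E
```

```text
0.3 0.2978 -0.187 -0.213 0.042 [ 1.  -1.1 -1.2] 0.0111
0.7 0.6969 -0.767 -0.443 -0.033 [ 2.  -5.9 -1.5] 0.011
1.1 1.097 -1.044 -0.436 -0.059 [ 2.5 -7.  -1.1] 0.0113
1.35 1.347 -1.232 -0.472 -0.012 [ 2.  -8.2 -1.5] 0.0112
1.41 1.407 -1.262 -0.388 -0.11 [ 1.9 -7.4 -0.9] 0.011
1.44 1.437 -1.23 -0.4 -0.037 [ 1.3 -8.  -0.2] 0.011
1.47 1.467 -1.259 -0.345 0.015 [ 1.3 -8.4  0.7] 0.0113
1.5 1.497 -1.346 -0.415 -0.006 [ 0.4 -8.8 -0.1] 0.011
1.53 1.527 -1.327 -0.353 -0.046 [ 1.8 -8.7  0.1] 0.0116
1.56 1.557 -1.361 -0.361 -0.041 [ 1.4 -8.3  0.2] 0.0111
1.59 1.5833 -1.221 -0.258 1.03 [ 1.7 -8.1 -0.2] 0.0112
18.4333 [0.00079107 0.09850621]
```

The seat is clear: torque jumps to 1.0 N m at 1.57–1.58 rad of turn, against an expected 1.56. Now I back off π/2 and keep the grip.

```bash
python3 - <<'E'
from h import *
q0=np.load("q0.npy")
for dq in (1.2,.6,1.576-np.pi/2+.003):
    q=q0.copy(); q[5]+=dq; r.goto_joints(q)
r.dwell(.3)
s=status.observe(); print(s['joint_pos'][5]-q0[5],s['torque'].round(3),s['force'].round(1),s['finger_gap'],s['grip_force'],s['time_s'])
p,_=read_camera("wrist"); cv2.imwrite("pics/w3.png",p)
p,_=read_camera("scene"); cv2.imwrite("pics/s3.png",cv2.resize(p[180:380,200:470],None,fx=2.9,fy=2.9))
x=R.from_quat(s['eef_rot'],scalar_first=True).as_matrix()[:,0]
print("screw angle",(A-np.arctan2(x[1],x[0]))%(2*np.pi))
E
```

```text
0.00879337597731622 [-0.799  0.101 -0.027] [-0.9 -4.5  1.6] 0.011538048735774799 65.9871689917054 20.4417
screw angle 2.4492662656752557
```

View pics/w3.png

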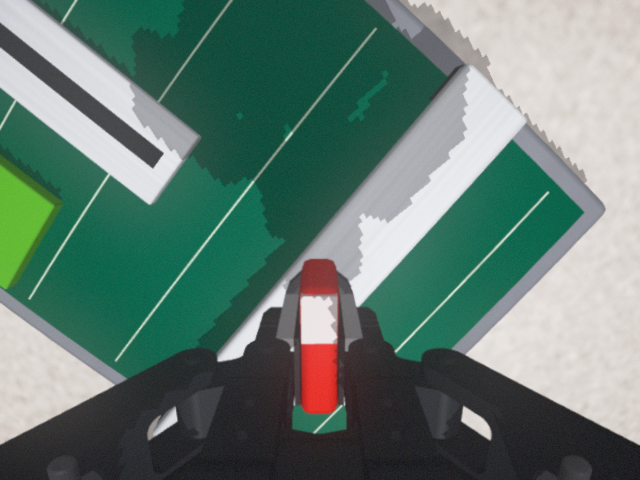

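View pics/s3.png

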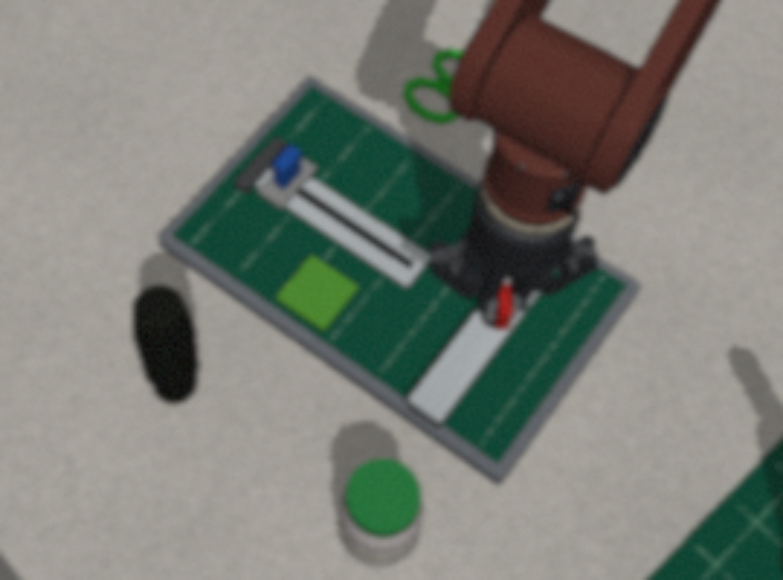

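The wrist view shows the wing held squarely between the pads at column 320, white end at rows 295–345. The scene view shows the slide at its stop, with the tile, jar and tube where they were.

```bash
python3 -c "
from bench import *
print(sign_off())"
```

```text
the job is handed in; nothing more can be done
None
```

I pushed the slide home against its end stop, screwed the thumbscrew down until it seated, backed it off a quarter turn, and handed the job in with the gripper still holding it; the judge returned no verdict.

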